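# Key a sprocket onto a crankshaft end

### The job

Stand the brass key in the keyseat of the upright shaft end, all the way down, and let go of it. Then slide the sprocket over shaft and key with its keyway aligned and press it fully home, so that the green seal ring is squeezed flush and the sprocket sits on the plate, and let go; feel your way and never push either part with more than about 35 N. Leave the other things on the bench where they are.

Things in the scene. Friction and masses are not known exactly. Their poses are not given: they have to be found in the camera images.
- shaft_foot (a point): Fixed black crankcase 150 x 170 x 25 mm on shims; on it a round aluminium plate 80 mm across, its flat top 41 to 49 mm above the bench, and in its middle an upright steel shaft end, 28 mm in diameter, 24 mm high. The point: on the shaft axis, level with the plate's top; z up. The keyseat is not at x: shaft and plate are turned (stiffly, they stay) 7 to 57 degrees from x towards y.
- key_center (a point): Brass key: loose upright bar 57 mm tall, 8 mm along its x, 10 mm along its y, both ends tapered over 2 mm to 6 x 8 mm; 37 g. The point is its centre; z along its length. Seated in the keyseat, foot on the pocket's floor, this point is 13 mm from the shaft axis and 8.5 mm above shaft_foot, its head 13 mm above the shaft's end, its x radial. Grip it by its head, across y.
- rack: Fixed wooden block 70 x 110 mm, 30 mm high (origin under its middle), in which the key stands at the start, in a close socket 20 mm deep in the block's middle, key head 67 mm above the bench. The block's two other sockets are empty.
- sprocket_center (a point): Loose steel sprocket, 0.3 to 0.5 kg, flat on the bench: toothed disc 72 mm across and 12 mm thick, on it a boss 26 mm high; 38 mm in all. The point: on its axis, 19 mm above the underside; z up. The boss is 50 mm across along x, with two parallel flats 26 mm long, 42 mm across along y, to grip. Goes on disc down, its x towards the key; home when its underside is on the plate, 19 mm above shaft_foot.
- sprocket_keyway (a point): Point in the sprocket's keyway, level with its underside, 17 mm from its axis along the sprocket's +x (marked by a yellow stripe on disc and boss). The bore is a through hole 29.4 mm in diameter; the keyway is 11.2 mm wide along y and reaches 19.2 mm from the axis, over the full height.
- shaft_end (a point): Middle of the shaft's upper end, 24 mm above shaft_foot, same axes; rim chamfered 1.2 mm. The keyseat, 7 to 57 degrees from +x towards +y: a slot in the shaft 11 mm wide, full height, open outward and at the top, its floor 8.6 mm from the axis; it runs on down into a pocket in the plate, 20 mm deep, 10.8 mm wide, from 8.6 to 17.4 mm off the axis. Find it by feel or sight.
- seal (a joint): Green seal ring, 42 mm inner and 56 mm outer diameter, round the shaft on the plate. It stands 5 mm proud at 0 and is pushed down flush at 0.005 (m). Friction of about 8 N holds it wherever it is left; no spring. The sprocket's weight alone does not move it.
- aerosol: Bystander: white spray can with black cap, 66 mm across, 167 mm tall; origin under its middle.
- jug: Bystander: white bottle, 84 mm across, 190 mm tall; origin under its middle.
- driver_grip (a point): Bystander: screwdriver with blue handle lying on the bench, 190 mm long; the point is in its handle.
- partbox: Bystander: yellow and grey parts box 92 x 62 x 35 mm; origin under its middle.
Mind the look-alikes: they are no part of the job. Of the things shaped like the part that bears shaft_foot, the aluminium one is meant. What is shaped like the part that bears sprocket_center but purple is not meant.

How it is judged:
By the outcome, as a careful person would: the job done as asked, in the order asked, and still so for the second after the job is handed in, with the robot touching nothing.
It also fails if it takes over 72 s, if anything falls off the work surface, if the arm or the gripper's body presses on something with over 40 N, if the wrist force passes 120 N, or if a joint passes its speed limit or range.

### The arm

A 6-joint arm with a two-finger parallel gripper is mounted at the origin on the work surface. World frame = base frame: x ahead of the robot, y to its left, z up, the work surface at z = 0. Lengths are in mm, angles in rad, forces in N, time in s.
With the tool pointing down it reaches from about 325 to 775 mm from the base axis. Payload 5.5 kg.
Tool frame: the origin (TCP) lies on the centre line of the jaws, within the pads' length; the fingertips stand 17 mm ahead of it and the grasp point (between the pads) lies 2 mm behind it (bot.nose_length is the distance from the TCP to the fingertips, in mm); z points along the fingers, y is the direction in which the jaws open and shut (so a half turn about z gives the same grasp; the last joint's range is limited). The gripper opens to 88 mm and grips with 3 to 60 N. Pads are 20 mm wide; open, the fingers measure 115 mm over their backs; the gripper's body (75 mm by 178 mm) begins 61 mm behind the grasp point.
Start: joints at [-1.184, 0.091, 1.231, -0, 1.82, -0.057], TCP at [257.626, -541.89, 239.631] pointing down, gripper open.
Joint ranges: [-2.87, 2.87], [-0.86, 2.18], [0.17, 2.46], [-1.51, 4.65], [0.06, 2.69], [-2.65, 2.65]. Speed limits (rad/s): [2.57, 2.57, 3.01, 3.14, 3.14, 3.14].

### API

Orientations are given as a unit quaternion [w, x, y, z].
In Python, from plant import bot, vision gives the robot as it stands.
- The arm moves only by the tool drive_tool, never from a script. Its argument "moves" is a list of rows, each a list of 6 numbers: the shift along the world's x, y, z in m, then the turn, a rotation vector about the world's x, y, z in degrees. A call has 1 to 5 rows; each row shifts and turns the commanded pose from where the row before left it; what a row does not reach is not made up. A row lasts 1/12 s, in which the tool goes at most 41.7 mm and 7.16 degrees, less where a joint would pass 70% of its speed; a pose out of reach is approached as far as the arm can. A call is refused whole if a number of a shift passes 0.0417 or a number of a turn 7.16, either way. A call with a gripper value outside its range is refused whole. "grip" is the finger opening in m, from 0 to 0.0878, set as the call begins (left out, the last holds). The fingers move at their own pace and stop on an object; "squeeze" is the grip in N (left out, the last holds). Time passes only in rows, so rows that do not move let the fingers close. It gives the time, the measured TCP pose, the force and the opening at its end, in the units of the state.
- bot.get_state(): the state, without advancing time (a new reading comes with each control period).
- vision.camera(name): name is "scene" or "top" or "wrist"; returns a dict with "img" (480x640x3 uint8, red, green, blue), "range_z" (480x640 float32, mm along the optical axis (not along the pixel's ray), 0 where there is no reading), "K" (3x3 intrinsics, pixels), "k1" (the pictures are not rectified: a ray, as slopes to the right and down, at radius r is drawn at 1 + k1 r^2 times it, then the intrinsics apply), "world_to_cam" (4x4, takes a point from world to camera coordinates); the wrist camera has in their place "tool_from_camera" (4x4, takes a point from camera to tool coordinates, whose origin is the TCP and whose axes are the flange's). Camera axes: x right, y down, z forward; pixel columns grow to the right and rows downward; lengths in mm; the calibration is good to about 2 mm. A picture is of the moment at which its call begins: read the wrist's pose just before it.
- bot.sign_off(): hands the job in, once; it reports no verdict.
Trained networks look in a picture, given as the dict that the camera call returned (one of the last four; its "shot" number tells which), for a name from the list of things; names that differ only in an ending like _2 or _b are one class to them, and where a whole thing is asked for, a point or a joint stands for the part that bears it (a point fixed in the world has none). Each returns a list of dicts, best first, with "conf" (0 to 1); they miss things now and then, are a little off and sometimes report something else, mostly with a low value. They report only what shows in the picture. A call takes as long as a camera call. They do not tell look-alikes from the thing itself.
- vision.look_for(picture, target): "extent" ([left, top, width, height] in pixels, round what is visible of it).
- vision.regions_of(picture, target): "mask" (480x640 bool, what is visible of it) and "extent" ([left, top, width, height] in pixels, round what is visible of it).
The state is a dict: "time_s": time; "joints": joint angles; "joint_vel": joint speeds; "tau": joint torques, N m; "position": TCP position; "tcp_rot": TCP orientation; "contact_force": force on the tool from outside, world axes, zero at the start; "ft_torque": the same for the moment, N m; "width": opening from 0.0 (shut) to 1.0 (fully open).
Only numpy, scipy, OpenCV 4.12 (cv2) and the standard library are available. Lean on these libraries where they do the work, as an engineer would, in place of code of your own. Each camera call takes 0.05 s, during which the arm holds its last target. There are 200 camera calls.

## Working session

There is one attempt and no reset: what is moved stays moved. The work goes in short steps, Python scripts to look and compute and a tool call to move; the robot and the scene stay as the last step left them, time stands still between calls to the robot, and variables do not carry over. Pictures are saved under pics/ and viewed, about 8 in all and at most 12, crops included, and the job is handed in when it is done.

Besides the shell and the picture viewer there is one more tool, called after "Request:" by a JSON object that holds its "name" and its "arguments", one argument or row to a line. drive_tool: Moves the arm, as the interface text tells. Its arguments: {"type":"object","properties":{"moves":{"type":"array"},"grip":{"type":"number"},"squeeze":{"type":"number"}},"required":["moves"]}

```bash
ls; mkdir -p pics
cat > h.py <<'E'
import numpy as np,cv2
from plant import bot,vision
def und(p,u,v):
    K=p["K"];xd=np.array([(u-K[0][2])/K[0][0],(v-K[1][2])/K[1][1]],float)
    x=xd.copy()
    for _ in range(20): x=xd/(1+p["k1"]*(x@x))
    return x
def c2w(p,st=None):
    if "world_to_cam" in p: return np.linalg.inv(p["world_to_cam"])
    w,x,y,z=st["tcp_rot"]
    from scipy.spatial.transform import Rotation as R
    T=np.eye(4);T[:3,:3]=R.from_quat([x,y,z,w]).as_matrix();T[:3,3]=st["position"]
    return T@np.array(p["tool_from_camera"])
def on_plane(p,u,v,z,st=None):
    T=c2w(p,st);d=T[:3,:3]@np.r_[und(p,u,v),1];o=T[:3,3]
    return o+d*(z-o[2])/d[2]
def cloud(p,st=None):
    T=c2w(p,st);K=np.array(p["K"],float)
    vv,uu=np.mgrid[0:480,0:640]
    pts=np.stack([uu,vv],-1).reshape(-1,1,2).astype(float)
    xd=(pts[:,0]-[K[0,2],K[1,2]])/[K[0,0],K[1,1]];x=xd.copy()
    for _ in range(15): x=xd/(1+p["k1"]*(x**2).sum(1,keepdims=True))
    r=np.array(p["range_z"],float).reshape(-1,1)
    P=np.c_[x*r,r]@T[:3,:3].T+T[:3,3]
    P[r[:,0]==0]=np.nan
    return P.reshape(480,640,3)
def save(p,n): cv2.imwrite("pics/"+n,p["img"][:,:,::-1])
E
python3 - <<'E'
from h import *
for n in ("scene","top"):
    p=vision.camera(n);save(p,n+".png")
    C=cloud(p)
    for t in ["shaft_foot","key_center","rack","sprocket_center","aerosol","jug","driver_grip","partbox"]:
        for r in vision.regions_of(p,t)[:3]:
            q=C[r["mask"]];q=q[~np.isnan(q[:,0])]
            print(n,t,round(r["conf"],2),r["extent"],np.median(q,0).round() if len(q) else None,np.percentile(q[:,2],97).round() if len(q) else None)
print(bot.get_state())
E
```

```text
pics
scene shaft_foot 0.9 [209.1, 363.6, 114.0, 92.9] [ 762. -239.   24.] 52.0
scene shaft_foot 0.68 [265.8, 234.7, 104.2, 73.1] [575.   6.  24.] 56.0
scene key_center 0.44 [200.1, 282.8, 11.1, 11.8] [ 486. -207.   48.] 65.0
scene rack 0.8 [172.0, 272.5, 70.0, 59.2] [ 495. -211.   28.] 31.0
scene rack 0.2 [352.3, 289.0, 32.9, 81.0] [770. -25.  21.] 26.0
scene sprocket_center 0.8 [391.8, 167.7, 25.7, 25.6] [487. 363.  20.] 38.0
scene sprocket_center 0.59 [356.7, 194.1, 29.6, 28.4] [504. 235.  17.] 38.0
scene aerosol 0.8 [438.5, 153.0, 47.3, 70.3] [648. 361. 106.] 167.0
scene aerosol 0.44 [358.7, 190.5, 29.5, 28.4] [505. 236.  17.] 38.0
scene jug 0.62 [88.6, 355.4, 79.4, 95.1] [ 654. -413.  123.] 189.0
scene driver_grip 0.92 [350.5, 289.5, 37.0, 81.4] [774. -27.  21.] 26.0
scene partbox 0.6 [345.8, 145.8, 35.4, 31.3] [363. 332.  33.] 36.0
top shaft_foot 0.81 [365.1, 115.1, 105.6, 104.7] [ 744. -226.   25.] 53.0
top shaft_foot 0.8 [249.4, 214.5, 101.6, 94.9] [552.  20.  25.] 52.0
top key_center 0.58 [409.4, 291.0, -1.3, 4.8] [ 481. -198.   56.] 66.0
top rack 0.61 [379.3, 272.1, 59.2, 42
[... 618 characters left out ...]
 20.  25.] 52.0
{'time_s': 0.9, 'joints': array([-1.18372085e+00,  9.10986772e-02,  1.23070701e+00,  3.44850618e-06,
        1.81979753e+00, -5.66821926e-02]), 'joint_vel': array([-0.00167764, -0.0004423 ,  0.0009104 ,  0.00057555,  0.00151465,
        0.00044728]), 'tau': array([ 2.87758512e-04, -4.46191013e+01, -4.06511915e+01,  6.97357510e-02,
        1.93863973e-02, -1.43756205e-05]), 'position': array([ 257.61550929, -541.89415741,  239.62804616]), 'tcp_rot': array([-5.48352910e-06,  9.75485616e-01,  2.20063202e-01,  7.79949859e-07]), 'contact_force': array([-1.69875635,  0.05250165,  0.12865715]), 'ft_torque': array([ 0.05349474,  0.06269982, -0.03461086]), 'width': 1.0021615124263332}
```

Run:
```python
from h import *
t=cv2.imread("pics/top.png")
a=cv2.resize(t[100:330,100:480],None,fx=2.1,fy=2.1,interpolation=cv2.INTER_CUBIC)
cv2.imwrite("pics/topcrop.png",a);print(a.shape)
```

```text
(483, 798, 3)
```

View pics/topcrop.png

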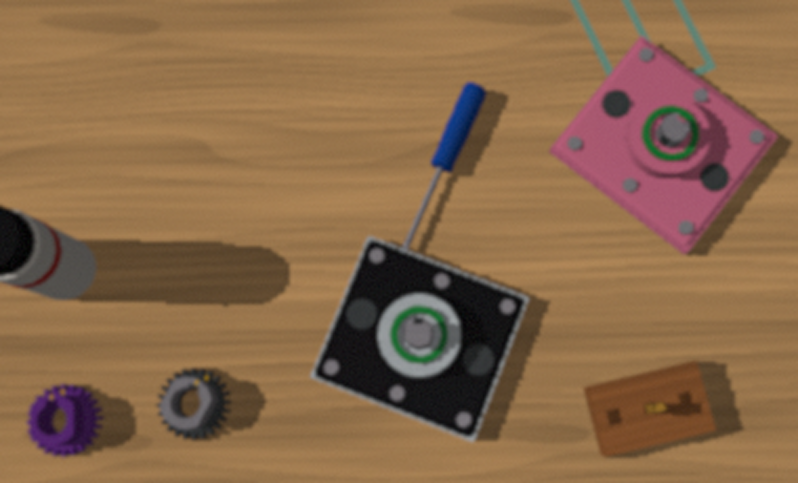

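Request:
{"name": "drive_tool", "arguments": {
  "moves": [
    [0.02, 0.032, 0, 0, 0, 0],
    [0.02, 0.032, 0, 0, 0, 0],
    [0.02, 0.032, 0, 0, 0, 0],
    [0.02, 0.032, 0, 0, 0, 0],
    [0.02, 0.032, 0, 0, 0, 0]
  ]
}}

```text
time_s: 1.32
position: [358.1, -380.4, 239.7]
tcp_rot: [0.0, 0.976, 0.22, 0.0]
contact_force: [0.2, 0.2, -0.2]
width: 1.004
```

Request:
{"name": "drive_tool", "arguments": {
  "moves": [
    [0.02, 0.032, 0, 0, 0, 0],
    [0.02, 0.032, 0, 0, 0, 0],
    [0.02, 0.032, 0, 0, 0, 0],
    [0.0, 0.02, 0, 0, 0, 0],
    [0, 0, 0, 0, 0, 0]
  ]
}}

```text
time_s: 1.73
position: [418.7, -262.5, 240.2]
tcp_rot: [-0.0, 0.975, 0.222, 0.001]
contact_force: [-0.6, 0.4, -0.6]
width: 0.997
```

Run:
```python
from h import *
s=bot.get_state();p=vision.camera("wrist");save(p,"w1.png")
print(s["time_s"],s["position"],s["tcp_rot"],s["joints"]);print(p["tool_from_camera"],p["K"],p["k1"])
C=cloud(p,s)
np.savez("w1.npz",C=C)
for t in ["key_center","rack"]:
    for r in vision.regions_of(p,t)[:3]:
        q=C[r["mask"]];q=q[~np.isnan(q[:,0])]
        print(t,round(r["conf"],2),r["extent"],np.median(q,0).round() if len(q) else None)
```

```text
1.7333 [ 418.66514729 -262.54736059  240.21602236] [-2.23799995e-04  9.74950095e-01  2.22422861e-01  5.76354394e-04] [-6.29751855e-01 -1.93957464e-01  1.50509022e+00  1.20333654e-03
  1.83003993e+00  4.92755341e-01]
[[-1.28566594e-03 -9.67021618e-01 -2.54691064e-01  7.00096540e+01]
 [ 9.99999012e-01 -1.38800375e-03  2.22092437e-04 -4.61966062e-01]
 [-5.68280339e-04 -2.54690527e-01  9.67022447e-01 -1.45015305e+02]
 [ 0.00000000e+00  0.00000000e+00  0.00000000e+00  1.00000000e+00]] [[335.83571797   0.         317.31758854]
 [  0.         335.83571797 240.14002972]
 [  0.           0.           1.        ]] 0.008249239432017497
key_center 0.53 [286.7, 133.6, 13.6, 14.2] [ 482. -206.   67.]
rack 0.91 [235.6, 89.2, 121.3, 96.7] [ 484. -204.   30.]
```

View pics/w1.png

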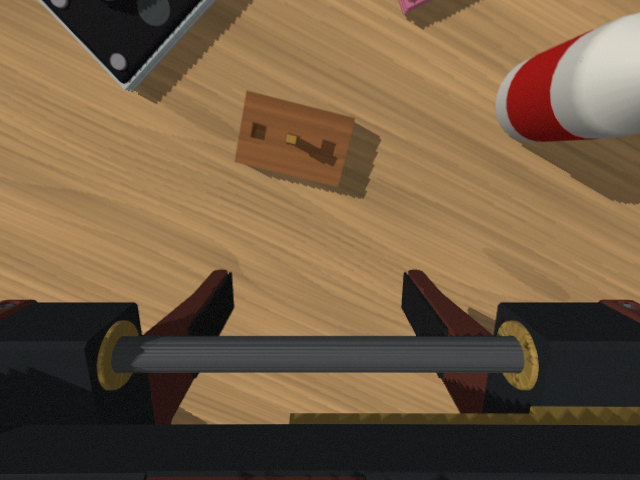

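```bash
cat >> h.py <<'E'
def maskrect(p,s,m,z):
    c,_=cv2.findContours(m.astype(np.uint8),cv2.RETR_EXTERNAL,cv2.CHAIN_APPROX_NONE)
    c=max(c,key=cv2.contourArea)[:,0]
    w=np.array([on_plane(p,u,v,z,s)[:2] for u,v in c],np.float32)
    return cv2.minAreaRect(w)
E
python3 - <<'E'
from h import *
s=bot.get_state();p=vision.camera("wrist")
C=cloud(p,s)
r=vision.regions_of(p,"rack")[0]
z=C[...,2]
m=(abs(z-30)<2.5)&(abs(C[...,0]-484)<90)&(abs(C[...,1]+204)<90)
q=C[m];print(np.median(q,0),cv2.minAreaRect(q[:,:2].astype(np.float32)))
mm=((r["mask"])&((z>27)|np.isnan(z)));print(maskrect(p,s,mm,30))
k=(z>40)&(abs(C[...,0]-482)<30)&(abs(C[...,1]+206)<30)
kk=k&(z>63);print(k.sum(),kk.sum(),C[kk].mean(0),C[kk].min(0),C[kk].max(0),C[k].mean(0))
i=p["img"].astype(int);y=np.zeros((480,640),bool)
y[110:175,255:345]=((i[...,0]-i[...,2]>70)&(i[...,1]>120))[110:175,255:345]
v,u=np.nonzero(y);print(len(u),u.min(),u.max(),v.min(),v.max())
print(on_plane(p,u.mean(),v.mean(),67,s), maskrect(p,s,y,67))
cv2.imwrite("pics/k.png",cv2.resize(p["img"][110:180,230:370,::-1],None,fx=5,fy=5,interpolation=cv2.INTER_CUBIC))
E
```

```text
[ 483.61776398 -203.77669709   30.01207373] ((481.9295654296875, -204.44895935058594), (70.86213684082031, 110.26603698730469), 12.286309242248535)
((481.8790283203125, -204.57565307617188), (70.62712860107422, 110.01415252685547), 12.29366683959961)
123 103 [ 481.59530168 -204.90322766   66.62307928] [ 477.31154311 -210.39337762   63.68823503] [ 486.35867904 -199.31424943   68.74922035] [ 481.58674602 -205.50505392   64.22610753]
30 255 340 110 174
[ 445.63532967 -197.39991209   67.        ] ((440.9157409667969, -195.0167694091797), (3.642333745956421, 7.431951522827148), 25.387065887451172)
```

View pics/k.png

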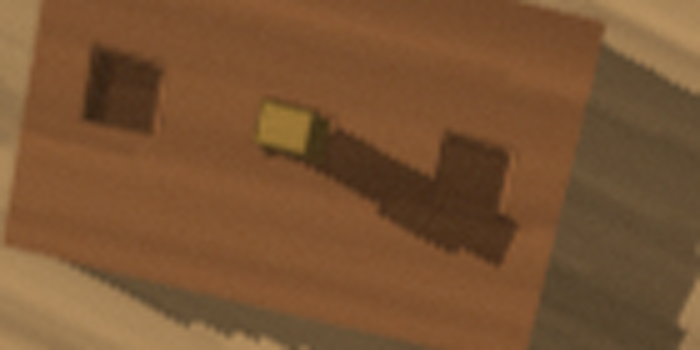

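```bash
cat >> h.py <<'E'
def yaw(s):
    w,x,y,z=s["tcp_rot"];return np.degrees(2*np.arctan2(y,x))
def go(x,y,z,yw,s=None):
    s=s or bot.get_state();print("t",s["time_s"],"pos",s["position"].round(1),"yaw",yaw(s).round(2),"d",(np.array([x,y,z])-s["position"]).round(1),"dyaw",round((yw-yaw(s)+90)%180-90,2),"F",s["contact_force"].round(1),"w",round(s["width"],3),"q6",s["joints"][5].round(2))
E
python3 -c "
from h import *
go(481.8,-204.7,73.5,12.3)"
```

```text
t 1.9833 pos [ 417.2 -267.   239.6] yaw 25.34 d [  64.6   62.3 -166.1] dyaw -13.04 F [ 0.4 -0.5 -0.9] w 0.999 q6 0.49
```

Request:
{"name": "drive_tool", "arguments": {
  "moves": [
    [0.0216, 0.0207, 0, 0, 0, -6.55],
    [0.0215, 0.0208, 0, 0, 0, -6.55],
    [0.0215, 0.0208, -0.01, 0, 0, 0],
    [0, 0, -0.04, 0, 0, 0],
    [0, 0, -0.04, 0, 0, 0]
  ],
  "grip": 0.04
}}

```text
time_s: 2.4
position: [484.0, -204.4, 150.6]
tcp_rot: [0.001, 0.994, 0.108, 0.002]
contact_force: [0.3, -0.2, -0.4]
width: 0.66
```

Request:
{"name": "drive_tool", "arguments": {
  "moves": [
    [0, 0, -0.035, 0, 0, 0],
    [0, 0, -0.02, 0, 0, 0],
    [0, 0, 0, 0, 0, 0],
    [0, 0, 0, 0, 0, 0]
  ]
}}

```text
time_s: 2.73
position: [481.4, -204.3, 93.7]
tcp_rot: [-0.001, 0.994, 0.107, -0.001]
contact_force: [0.2, 1.0, 0.9]
width: 0.459
```

Run:
```python
from h import *
s=bot.get_state();p=vision.camera("wrist");save(p,"w2.png")
go(481.8,-204.7,73.5,12.3)
cv2.imwrite("pics/w2c.png",cv2.resize(p["img"][200:440,160:480,::-1],None,fx=2,fy=2,interpolation=cv2.INTER_CUBIC))
```

```text
t 2.7833 pos [ 482.4 -204.7   95.8] yaw 12.24 d [ -0.6  -0.  -22.3] dyaw 0.06 F [ 0.6 -0.1  0.7] w 0.456 q6 0.89
```

View pics/w2c.png

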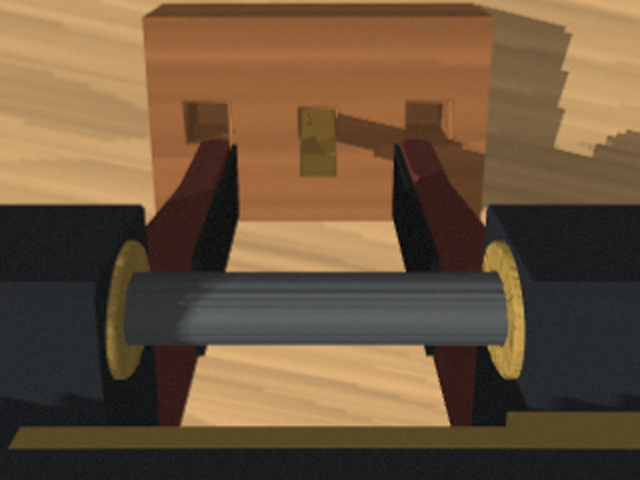

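Request:
{"name": "drive_tool", "arguments": {
  "moves": [
    [0, 0, -0.011, 0, 0, 0],
    [0, 0, -0.01, 0, 0, 0],
    [0, 0, 0, 0, 0, 0]
  ]
}}

```text
time_s: 3.03
position: [481.7, -203.6, 72.3]
tcp_rot: [-0.0, 0.994, 0.107, -0.001]
contact_force: [-1.0, 0.8, -0.2]
width: 0.454
```

Request:
{"name": "drive_tool", "arguments": {
  "moves": [
    [0, 0, 0, 0, 0, 0],
    [0, 0, 0, 0, 0, 0],
    [0, 0, 0, 0, 0, 0],
    [0, 0, 0, 0, 0, 0],
    [0, 0, 0, 0, 0, 0]
  ],
  "grip": 0.0,
  "squeeze": 30
}}

```text
time_s: 3.45
position: [482.4, -203.6, 74.0]
tcp_rot: [0.0, 0.994, 0.107, 0.0]
contact_force: [-0.5, 0.1, 0.5]
width: 0.112
```

Request:
{"name": "drive_tool", "arguments": {
  "moves": [
    [0, 0, 0, 0, 0, 0],
    [0, 0, 0, 0, 0, 0],
    [0, 0, 0, 0, 0, 0]
  ]
}}

```text
time_s: 3.7
position: [482.4, -203.7, 74.0]
tcp_rot: [0.0, 0.994, 0.107, 0.0]
contact_force: [0.5, -0.4, 1.6]
width: 0.102
```

Request:
{"name": "drive_tool", "arguments": {
  "moves": [
    [0, 0, 0.005, 0, 0, 0],
    [0, 0, 0.01, 0, 0, 0],
    [0, 0, 0.015, 0, 0, 0],
    [0, 0, 0.025, 0, 0, 0],
    [0, 0, 0.025, 0, 0, 0]
  ]
}}

```text
time_s: 4.12
position: [481.7, -203.3, 154.5]
tcp_rot: [-0.0, 0.994, 0.107, -0.001]
contact_force: [-0.1, 0.9, -0.4]
width: 0.103
```

Request:
{"name": "drive_tool", "arguments": {
  "moves": [
    [0, 0.04, 0, 0, 0, 0],
    [0, 0.041, 0, 0, 0, 0],
    [0, 0.041, 0, 0, 0, 0],
    [0, 0.041, 0, 0, 0, 0],
    [0, 0.041, 0, 0, 0, 0]
  ]
}}

```text
time_s: 4.53
position: [481.9, 2.1, 154.8]
tcp_rot: [0.0, 0.994, 0.107, 0.001]
contact_force: [0.5, 0.0, -0.2]
width: 0.109
```

Request:
{"name": "drive_tool", "arguments": {
  "moves": [
    [0, 0, 0, 0, 0, 0],
    [0, 0, 0, 0, 0, 0],
    [0, 0, 0, 0, 0, 0]
  ]
}}

```text
time_s: 4.78
position: [482.3, 0.2, 154.2]
tcp_rot: [0.0, 0.994, 0.108, 0.0]
contact_force: [-0.7, -0.5, -0.5]
width: 0.106
```

Run:
```python
from h import *
s=bot.get_state();p=vision.camera("wrist");save(p,"w3.png")
go(0,0,0,0,s)
C=cloud(p,s);np.savez("w3.npz",C=C,s=s["position"])
z=C[...,2]
h=np.histogram(z[(z>35)&(z<85)&(abs(C[...,0]-553)<50)&(abs(C[...,1]-20)<50)],bins=np.arange(35,86,1));
print([(int(b),int(a)) for a,b in zip(*h) if a>30])
cv2.imwrite("pics/w3c.png",cv2.resize(p["img"][40:280,160:480,::-1],None,fx=2.5,fy=2.5,interpolation=cv2.INTER_CUBIC))
```

```text
t 4.7833 pos [4.823e+02 2.000e-01 1.542e+02] yaw 12.38 d [-4.823e+02 -2.000e-01 -1.542e+02] dyaw -12.38 F [-0.7 -0.5 -0.5] w 0.106 q6 1.28
[(42, 55), (43, 926), (44, 3040), (45, 1887), (46, 235), (47, 52), (48, 331), (49, 1123), (50, 703), (51, 75), (66, 47), (67, 247), (68, 668), (69, 354), (70, 34)]
```

View pics/w3c.png

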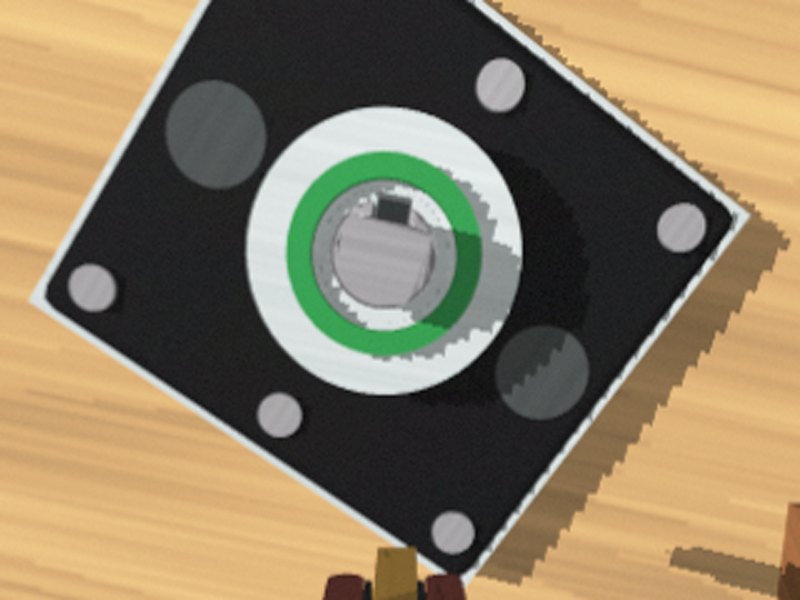

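```bash
cat > shaft.py <<'E'
from h import *
from scipy.optimize import least_squares
def ortho(p,s,z,cx,cy,half=45,res=0.25):
    n=int(2*half/res);g=(np.arange(n)-n/2+.5)*res
    X,Y=np.meshgrid(cx+g,cy+g)   # columns x, rows y
    T=np.linalg.inv(c2w(p,s));P=np.stack([X,Y,np.full_like(X,z)],-1)@T[:3,:3].T+T[:3,3]
    x=P[...,:2]/P[...,2:];r2=(x**2).sum(-1,keepdims=True);x=x*(1+p["k1"]*r2)
    K=p["K"];u=(x[...,0]*K[0][0]+K[0][2]).astype(np.float32);v=(x[...,1]*K[1][1]+K[1][2]).astype(np.float32)
    return cv2.remap(p["img"],u,v,cv2.INTER_CUBIC),g
def fitc(q):
    f=least_squares(lambda a:np.hypot(q[:,0]-a[0],q[:,1]-a[1])-a[2],[*q.mean(0),20],loss="soft_l1",f_scale=.3);return f.x
E
python3 - <<'E'
from shaft import *
s=bot.get_state();p=vision.camera("wrist")
C=cloud(p,s);z=C[...,2]
near=(abs(C[...,0]-553)<50)&(abs(C[...,1]-20)<50)
top=C[near&(abs(z-68.5)<1.5)];print("top",top.mean(0),len(top))
i=p["img"].astype(int)
g=(i[...,1]-i[...,0]>40)&(i[...,1]-i[...,2]>20)&(np.hypot(C[...,0]-553,C[...,1]-20)<50)
# outer contour ring
c,_=cv2.findContours(g.astype(np.uint8),cv2.RETR_CCOMP,cv2.CHAIN_APPROX_NONE)
for k in sorted(c,key=len)[-2:]:
    w=np.array([on_plane(p,u,v,49.5,s)[:2] for u,v in k[:,0]]);print("ring",fitc(w).round(2),len(k))
pl=(i.sum(-1)>200)&near&(z>40);c,_=cv2.findContours(pl.astype(np.uint8),cv2.RETR_EXTERNAL,cv2.CHAIN_APPROX_NONE)
k=max(c,key=len);w=np.array([on_plane(p,u,v,44.5,s)[:2] for u,v in k[:,0]]);print("plate",fitc(w).round(2))
o,g=ortho(p,s,68.5,553,20,30)
cv2.imwrite("pics/o.png",cv2.resize(o[:,:,::-1],(600,600)))
o2,_=ortho(p,s,44.5,553,20,30)
np.savez("o.npz",o=o,o2=o2)
E
```

```text
top [555.10698097  19.92947578  68.63845659] 1265
ring [556.27  19.89  21.09] 170
ring [556.35  20.09  27.7 ] 227
plate [556.41  19.98  39.83]
```

View pics/o.png

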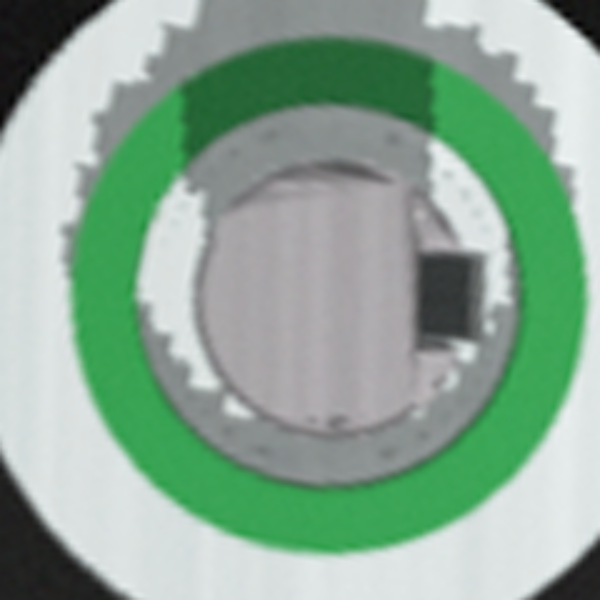

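Run:
```python
from shaft import *
d=np.load("o.npz");o2=d["o2"]
c=np.array([556.35,20.0])
gr=o2.astype(int).sum(-1)
g=(np.arange(240)-119.5)*.25
X,Y=np.meshgrid(553+g,20+g);R=np.hypot(X-c[0],Y-c[1])
for th in (210,240,270):
    m=((gr<th)&(R>8)&(R<19)&(X>c[0])&(abs(Y-c[1])<12)).astype(np.uint8)
    n,l,st,ce=cv2.connectedComponentsWithStats(m);k=1+st[1:,4].argmax()
    q=np.c_[X[l==k],Y[l==k]].astype(np.float32);r=cv2.minAreaRect(q)
    v=np.array(r[0])-c;print(th,r,"dir",np.degrees(np.arctan2(v[1],v[0])),np.hypot(*v), "outer edge corners",(cv2.boxPoints(r)-c).round(1).tolist())
im=cv2.resize(o2[60:180,100:220,::-1],(600,600),interpolation=cv2.INTER_CUBIC)
cv2.imwrite("pics/o2.png",im)
```

```text
210 ((569.17578125, 20.08372688293457), (5.245044708251953, 8.448540687561035), 2.4895529747009277) dir 0.3740223529496907 12.826054532231527 outer edge corners [[10.0, 4.2], [10.4, -4.3], [15.6, -4.0], [15.3, 4.4]]
240 ((569.375, 20.0), (8.75, 5.5), 90.0) dir 0.0 13.024999999999977 outer edge corners [[10.3, -4.4], [15.8, -4.4], [15.8, 4.4], [10.3, 4.4]]
270 ((569.375, 20.625), (10.0, 6.0), 90.0) dir 2.747210420122562 13.039986579747673 outer edge corners [[10.0, -4.4], [16.0, -4.4], [16.0, 5.6], [10.0, 5.6]]
```

View pics/o2.png

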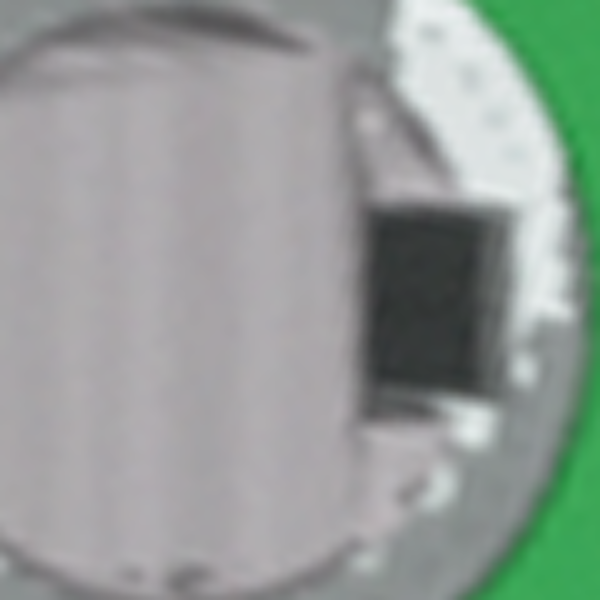

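Run:
```python
from h import *
i=cv2.imread("pics/w3.png")[:,:,::-1].astype(int)
for v in range(262,300,4):
    r=i[v,270:370]; y=(r[:,0]-r[:,2]>45)&(r[:,1]>80)
    u=np.nonzero(y)[0]+270
    print(v,u.min() if len(u) else 0,u.max() if len(u) else 0,len(u), [tuple(map(int,x)) for x in i[v,[290,304,310,318,326,332,346]]])
s=bot.get_state();p=vision.camera("wrist")
T=np.linalg.inv(np.array(p["tool_from_camera"]));K=np.array(p["K"])
for zz in (10,40,54,17):
  for x in(0,): 
    c=T@[x,0,zz,1];print(zz,K[:2,:2].diagonal()*c[:2]/c[2]+K[:2,2])
go(0,0,0,0,s)
```

```text
262 270 369 70 [(226, 184, 126), (235, 195, 132), (218, 172, 115), (128, 101, 48), (156, 144, 121), (29, 30, 32), (26, 27, 30)]
266 270 369 77 [(230, 189, 127), (227, 185, 126), (165, 128, 73), (126, 99, 46), (157, 122, 71), (216, 222, 221), (23, 21, 23)]
270 270 369 74 [(226, 184, 124), (175, 134, 92), (130, 98, 46), (127, 100, 47), (145, 111, 63), (127, 88, 66), (214, 221, 221)]
274 270 369 62 [(134, 95, 67), (85, 49, 41), (132, 101, 50), (128, 99, 48), (117, 90, 46), (78, 44, 38), (222, 208, 182)]
278 270 369 57 [(78, 41, 36), (73, 41, 35), (132, 101, 48), (116, 90, 44), (97, 76, 42), (79, 43, 37), (173, 131, 91)]
282 270 369 45 [(76, 40, 36), (57, 31, 28), (106, 81, 39), (105, 80, 40), (94, 71, 35), (77, 40, 35), (98, 60, 48)]
286 270 369 46 [(62, 33, 30), (46, 27, 24), (106, 80, 39), (106, 81, 41), (94, 72, 36), (93, 49, 43), (76, 39, 34)]
290 270 369 48 [(62, 34, 28), (33, 28, 29), (105, 80, 41), (104, 80, 37), (95, 74, 36), (66, 35, 31), (77, 41, 36)]
294 270 369 52 [(61, 31, 27), (26, 25, 25), (117, 91, 44), (118, 91, 45), (108, 83, 41), (80, 44, 36), (78, 44, 38)]
298 270 369 48 [(62, 33, 29), (22, 22, 21), (125, 98, 48), (125, 96, 47), (112, 87, 44), (51, 32, 30), (78, 44, 37)]
10 [318.54923449 296.45022871]
40 [318.33546791 275.10763229]
54 [318.25589927 267.16344646]
17 [318.49299674 290.83541523]
t 4.8833 pos [482.3  -0.8 153.9] yaw 12.23 d [-482.3    0.8 -153.9] dyaw -12.23 F [ 0.2 -0.9 -0.6] w 0.109 q6 1.29
```

Request:
{"name": "drive_tool", "arguments": {
  "moves": [
    [0.004, 0.008, -0.012, 0, 0, -4.65],
    [0, 0.008, -0.012, 0, 0, -4.65],
    [0, 0, 0, 0, 0, 0],
    [0, 0, 0, 0, 0, 0],
    [0, 0, 0, 0, 0, 0]
  ]
}}

```text
time_s: 5.35
position: [486.4, 15.4, 130.2]
tcp_rot: [0.0, 1.0, 0.027, 0.0]
contact_force: [0.5, -0.7, -0.5]
width: 0.106
```

```bash
cat > ring.py <<'E'
from shaft import *
def measure(n=6,zr=49.5,zp=44.5,ap=(556,20)):
    A=[];O=[];S=[]
    for _ in range(n):
        s=bot.get_state();p=vision.camera("wrist");i=p["img"].astype(int);C=cloud(p,s)
        g=(i[...,1]-i[...,0]>40)&(i[...,1]-i[...,2]>20)&(np.hypot(C[...,0]-ap[0],C[...,1]-ap[1])<40)
        c,_=cv2.findContours(g.astype(np.uint8),cv2.RETR_CCOMP,cv2.CHAIN_APPROX_NONE)
        a=[fitc(np.array([on_plane(p,u,v,zr,s)[:2] for u,v in k[:,0]])) for k in sorted(c,key=len)[-2:]]
        A.append(np.mean(a,0));O.append(ortho(p,s,zp,A[-1][0],A[-1][1],22,.1)[0].astype(float));S.append(np.r_[s["position"],yaw(s)])
    return np.array(A),np.mean(O,0),np.array(S),p
E
python3 - <<'E'
from ring import *
A,O,S,p=measure()
save(p,"w4.png")
print(A.round(2),S.round(2));print(A.mean(0),S.mean(0))
cv2.imwrite("pics/o3.png",cv2.resize(O.astype(np.uint8)[:,:,::-1],(600,600)))
np.save("o3.npy",O);go(0,0,0,0)
E
```

```text
[[556.34  20.17  24.37]
 [556.33  20.15  24.37]
 [556.31  20.18  24.34]
 [556.33  20.19  24.34]
 [556.33  20.17  24.37]
 [556.34  20.17  24.37]] [[486.41  15.4  130.2    3.08]
 [486.55  15.5  130.47   3.07]
 [486.61  15.66 130.57   3.05]
 [486.6   15.8  130.55   3.04]
 [486.54  15.95 130.43   3.04]
 [486.49  16.06 130.3    3.04]]
[556.3301732   20.17235075  24.36038132] [486.534576    15.72786046 130.42253068   3.05433135]
t 5.65 pos [486.4  16.1 130.1] yaw 3.04 d [-486.4  -16.1 -130.1] dyaw -3.04 F [ 0.1  1.  -0.1] w 0.106 q6 1.48
```

View pics/o3.png

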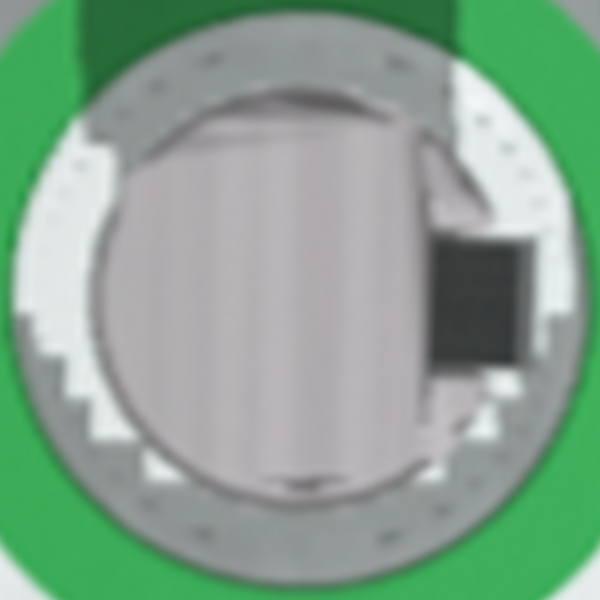

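Request:
{"name": "drive_tool", "arguments": {
  "moves": [
    [0, 0, 0.02, 0, 0, 0],
    [0.028, 0.0016, 0, 0, 0, -1.5],
    [0.028, 0.0015, 0, 0, 0, 0],
    [0.0276, 0.0015, 0, 0, 0, 0],
    [0, 0, 0, 0, 0, 0]
  ]
}}

```text
time_s: 6.07
position: [572.6, 21.1, 147.8]
tcp_rot: [-0.0, 1.0, 0.014, -0.001]
contact_force: [0.1, 0.2, -0.5]
width: 0.106
```

Request:
{"name": "drive_tool", "arguments": {
  "moves": [
    [0, 0, -0.008, 0, 0, 0],
    [0, 0, -0.005, 0, 0, 0],
    [0, 0, 0, 0, 0, 0],
    [0, 0, 0, 0, 0, 0]
  ]
}}

```text
time_s: 6.4
position: [568.8, 21.0, 136.3]
tcp_rot: [-0.0, 1.0, 0.013, -0.0]
contact_force: [0.3, -0.6, -0.1]
width: 0.111
```

Run:
```python
from h import *
for _ in range(6):
    s=bot.get_state();p=vision.camera("wrist");print(s["position"].round(1),s["contact_force"].round(1))
save(p,"w5.png");go(570.1,20.5,137,1.5)
```

```text
[568.8  21.  136.3] [ 0.3 -0.6 -0.1]
[569.1  21.  136.9] [-0.2  0.5  0.6]
[569.4  21.  137.3] [-0.2 -0.1  1. ]
[569.6  21.  137.4] [-0.6  0.2  0.4]
[569.7  21.  137.5] [-0.   0.4 -0.3]
[569.7  21.  137.4] [ 0.   0.3 -0.1]
t 6.7 pos [569.8  21.  137.2] yaw 1.53 d [ 0.3 -0.5 -0.2] dyaw -0.03 F [ 0.  -1.2 -0.2] w 0.106 q6 1.52
```

Request:
{"name": "drive_tool", "arguments": {
  "moves": [
    [0.0003, -0.0005, -0.002, 0, 0, 0],
    [0, 0, -0.002, 0, 0, 0],
    [0, 0, -0.002, 0, 0, 0],
    [0, 0, -0.001, 0, 0, 0],
    [0, 0, 0, 0, 0, 0]
  ]
}}

```text
time_s: 7.12
position: [569.9, 20.5, 129.0]
tcp_rot: [-0.0, 1.0, 0.013, -0.0]
contact_force: [-0.4, -0.1, -1.3]
width: 0.108
```

Request:
{"name": "drive_tool", "arguments": {
  "moves": [
    [0, 0, -0.001, 0, 0, 0],
    [0, 0, -0.001, 0, 0, 0],
    [0, 0, -0.001, 0, 0, 0],
    [0, 0, 0, 0, 0, 0]
  ]
}}

```text
time_s: 7.45
position: [570.0, 20.5, 126.3]
tcp_rot: [-0.0, 1.0, 0.013, -0.0]
contact_force: [-0.1, -0.5, -0.8]
width: 0.108
```

Request:
{"name": "drive_tool", "arguments": {
  "moves": [
    [0, 0, -0.004, 0, 0, 0],
    [0, 0, -0.004, 0, 0, 0],
    [0, 0, -0.004, 0, 0, 0],
    [0, 0, -0.003, 0, 0, 0],
    [0, 0, 0, 0, 0, 0]
  ]
}}

```text
time_s: 7.87
position: [569.7, 20.5, 110.4]
tcp_rot: [-0.0, 1.0, 0.013, -0.001]
contact_force: [0.5, 1.0, -1.2]
width: 0.107
```

Request:
{"name": "drive_tool", "arguments": {
  "moves": [
    [0, 0, -0.001, 0, 0, 0],
    [0, 0, -0.001, 0, 0, 0],
    [0, 0, -0.001, 0, 0, 0],
    [0, 0, -0.001, 0, 0, 0],
    [0, 0, 0, 0, 0, 0]
  ]
}}

```text
time_s: 8.28
position: [570.1, 20.5, 107.5]
tcp_rot: [-0.0, 1.0, 0.013, -0.0]
contact_force: [0.7, 0.8, 0.8]
width: 0.106
```

Request:
{"name": "drive_tool", "arguments": {
  "moves": [
    [0, 0, -0.001, 0, 0, 0],
    [0, 0, -0.001, 0, 0, 0],
    [0, 0, -0.001, 0, 0, 0],
    [0, 0, -0.001, 0, 0, 0],
    [0, 0, 0, 0, 0, 0]
  ]
}}

```text
time_s: 8.7
position: [570.0, 20.5, 103.3]
tcp_rot: [-0.0, 1.0, 0.013, -0.0]
contact_force: [0.3, 0.2, -1.5]
width: 0.107
```

Request:
{"name": "drive_tool", "arguments": {
  "moves": [
    [0, 0, -0.002, 0, 0, 0],
    [0, 0, -0.002, 0, 0, 0],
    [0, 0, -0.002, 0, 0, 0],
    [0, 0, -0.001, 0, 0, 0],
    [0, 0, 0, 0, 0, 0]
  ]
}}

```text
time_s: 9.12
position: [569.9, 20.5, 96.1]
tcp_rot: [0.0, 1.0, 0.013, -0.0]
contact_force: [-0.7, 0.4, -0.2]
width: 0.106
```

Request:
{"name": "drive_tool", "arguments": {
  "moves": [
    [0, 0, -0.002, 0, 0, 0],
    [0, 0, -0.002, 0, 0, 0],
    [0, 0, -0.001, 0, 0, 0],
    [0, 0, -0.001, 0, 0, 0],
    [0, 0, 0, 0, 0, 0]
  ]
}}

```text
time_s: 9.53
position: [570.0, 20.5, 90.3]
tcp_rot: [-0.0, 1.0, 0.013, -0.0]
contact_force: [-0.0, -0.2, -0.4]
width: 0.109
```

Request:
{"name": "drive_tool", "arguments": {
  "moves": [
    [0, 0, -0.0005, 0, 0, 0],
    [0, 0, -0.0005, 0, 0, 0],
    [0, 0, -0.0005, 0, 0, 0],
    [0, 0, 0, 0, 0, 0]
  ]
}}

```text
time_s: 9.87
position: [570.1, 20.5, 89.1]
tcp_rot: [0.0, 1.0, 0.013, -0.0]
contact_force: [-0.1, -0.8, -0.3]
width: 0.105
```

Request:
{"name": "drive_tool", "arguments": {
  "moves": [
    [0, 0, -0.0005, 0, 0, 0],
    [0, 0, -0.0005, 0, 0, 0],
    [0, 0, 0, 0, 0, 0],
    [0, 0, 0, 0, 0, 0]
  ]
}}

```text
time_s: 10.2
position: [570.4, 20.5, 88.7]
tcp_rot: [0.0, 1.0, 0.013, 0.0]
contact_force: [-0.5, -0.7, 2.7]
width: 0.102
```

Request:
{"name": "drive_tool", "arguments": {
  "moves": [
    [0, 0, -0.0003, 0, 0, 0],
    [0, 0, -0.0003, 0, 0, 0],
    [0, 0, 0, 0, 0, 0]
  ]
}}

```text
time_s: 10.45
position: [570.7, 20.5, 88.7]
tcp_rot: [0.0, 1.0, 0.013, 0.001]
contact_force: [-1.1, 1.0, 5.8]
width: 0.104
```

Request:
{"name": "drive_tool", "arguments": {
  "moves": [
    [0, 0, 0, 0, 0, 0],
    [0, 0, 0, 0, 0, 0],
    [0, 0, 0, 0, 0, 0],
    [0, 0, 0, 0, 0, 0]
  ],
  "grip": 0.04
}}

```text
time_s: 10.78
position: [569.8, 20.5, 86.9]
tcp_rot: [-0.0, 1.0, 0.013, -0.001]
contact_force: [-0.3, -0.4, 0.1]
width: 0.37
```

Request:
{"name": "drive_tool", "arguments": {
  "moves": [
    [0, 0, 0.01, 0, 0, 0],
    [0, 0, 0.02, 0, 0, 0],
    [0, 0, 0.035, 0, 0, 0],
    [0, 0, 0.035, 0, 0, 0],
    [0, 0, 0.02, 0, 0, 0]
  ]
}}

```text
time_s: 11.2
position: [570.8, 20.5, 212.7]
tcp_rot: [0.0, 1.0, 0.013, 0.003]
contact_force: [-0.0, -0.3, 1.3]
width: 0.453
```

Request:
{"name": "drive_tool", "arguments": {
  "moves": [
    [-0.025, 0.02, 0, 0, 0, 0],
    [-0.025, 0.02, 0, 0, 0, 0],
    [-0.025, 0, 0, 0, 0, 0],
    [0, 0, 0, 0, 0, 0],
    [0, 0, 0, 0, 0, 0]
  ],
  "grip": 0.0878
}}

```text
time_s: 11.62
position: [494.8, 60.7, 208.7]
tcp_rot: [0.0, 1.0, 0.014, 0.001]
contact_force: [0.9, -0.3, 0.2]
width: 0.796
```

Run:
```python
from h import *
s=bot.get_state();p=vision.camera("wrist");save(p,"w6.png");go(0,0,0,0,s)
C=cloud(p,s);z=C[...,2];n=(abs(C[...,0]-556)<30)&(abs(C[...,1]-20)<30)
q=C[n&(z>75)];print("head",len(q),q.mean(0),np.median(q[:,2])); q=C[n&(abs(z-68.6)<3)];print(np.median(q,0))
for t in ["sprocket_center","key_center"]:
    for r in vision.look_for(p,t)[:3]: print(t,r)
```

```text
t 11.6167 pos [494.8  60.7 208.7] yaw 1.57 d [-494.8  -60.7 -208.7] dyaw -1.57 F [ 0.9 -0.3  0.2] w 0.796 q6 1.6
head 7842 [529.65819241  14.38950985 285.57969286] 290.8240185369932
[555.16832953  20.61633785  68.69603254]
sprocket_center {'extent': [98.2, 179.0, 78.9, 72.3], 'conf': 0.71}
sprocket_center {'extent': [0.0, 188.1, 57.3, 70.5], 'conf': 0.67}
sprocket_center {'extent': [509.8, 198.5, 130.2, 86.6], 'conf': 0.47}
key_center {'extent': [362.4, 143.0, 18.2, 14.6], 'conf': 0.7}
key_center {'extent': [249.1, 40.6, 231.1, 223.9], 'conf': 0.57}
```

View pics/w6.png

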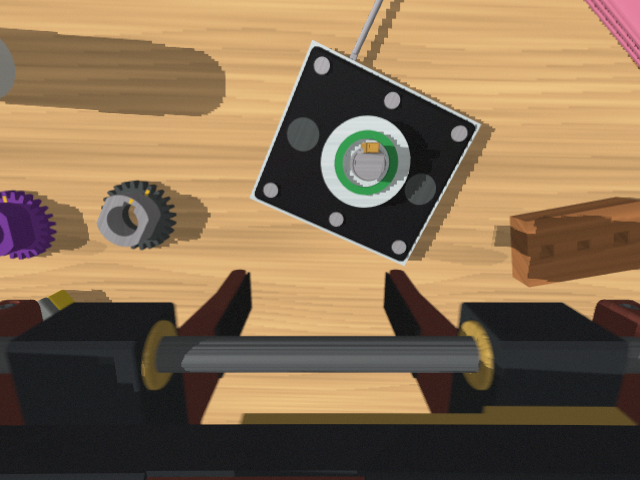

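Request:
{"name": "drive_tool", "arguments": {
  "moves": [
    [-0.014, 0.036, -0.006, 0, 0, 0],
    [-0.014, 0.036, -0.006, 0, 0, 0],
    [-0.014, 0.036, -0.006, 0, 0, 0],
    [-0.014, 0.036, -0.006, 0, 0, 0],
    [-0.014, 0.036, -0.006, 0, 0, 0]
  ],
  "grip": 0.075
}}

```text
time_s: 12.18
position: [425.2, 241.8, 177.1]
tcp_rot: [0.0, 1.0, 0.013, -0.0]
contact_force: [0.2, 0.2, -1.0]
width: 0.854
```

Request:
{"name": "drive_tool", "arguments": {
  "moves": [
    [0, 0, 0, 0, 0, 0],
    [0, 0, 0, 0, 0, 0],
    [0, 0, 0, 0, 0, 0],
    [0, 0, 0, 0, 0, 0],
    [0, 0, 0, 0, 0, 0]
  ]
}}

```text
time_s: 12.6
position: [426.1, 239.3, 177.8]
tcp_rot: [0.0, 1.0, 0.012, 0.0]
contact_force: [-0.1, -0.2, 0.1]
width: 0.852
```

Run:
```python
from shaft import *
s=bot.get_state();p=vision.camera("wrist");save(p,"w7.png");go(0,0,0,0,s)
C=cloud(p,s);z=C[...,2];n=(abs(C[...,0]-493)<60)&(abs(C[...,1]-243)<60)
m=n&(abs(z-38)<2);q=C[m][:,:2];print("boss top",len(q),q.mean(0),np.median(C[m][:,2]),cv2.minAreaRect(q.astype(np.float32)))
c,_=cv2.findContours(m.astype(np.uint8),cv2.RETR_CCOMP,cv2.CHAIN_APPROX_NONE)
for k in sorted(c,key=len)[-2:]:
    w=np.array([on_plane(p,u,v,38,s)[:2] for u,v in k[:,0]]);print("contour",len(k),fitc(w))
m=n&(abs(z-12)<2);print("disc",m.sum(),cv2.minEnclosingCircle(C[m][:,:2].astype(np.float32)))
o,g=ortho(p,s,38,493,243,45,.15)
cv2.imwrite("pics/sp.png",o[:,:,::-1])
```

```text
t 12.6 pos [426.1 239.3 177.8] yaw 1.39 d [-426.1 -239.3 -177.8] dyaw -1.39 F [-0.1 -0.2  0.1] w 0.852 q6 1.99
boss top 1660 [495.05976045 248.22788832] 38.04791493968372 ((495.1650085449219, 247.81781005859375), (42.0313720703125, 49.61798095703125), 61.62910842895508)
contour 115 [495.46472666 247.51753576  15.14312833]
contour 171 [495.11666875 247.79290125  24.34351399]
disc 1544 ((495.5255432128906, 247.76934814453125), 36.316253662109375)
```

View pics/sp.png

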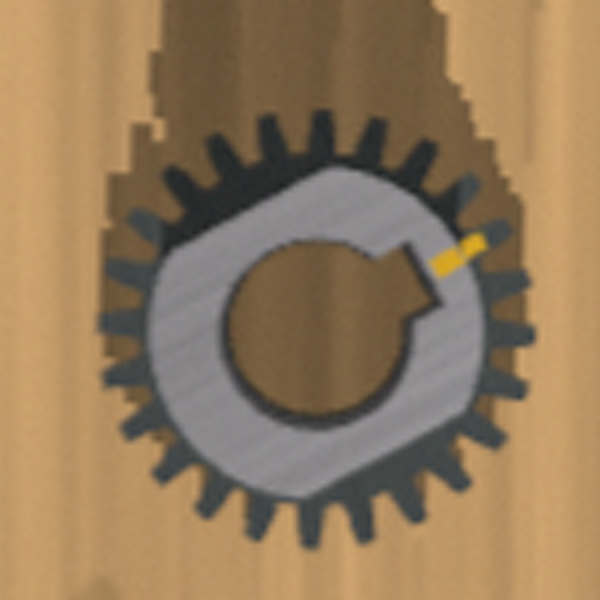

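Run:
```python
from shaft import *
L=[]
for _ in range(6):
    s=bot.get_state();p=vision.camera("wrist")
    C=cloud(p,s);z=C[...,2];n=(abs(C[...,0]-495)<60)&(abs(C[...,1]-248)<60)
    q=C[n&(abs(z-38)<2)][:,:2];r=cv2.minAreaRect(q.astype(np.float32))
    L.append([*r[0],r[2],*s["position"]])
print(np.round(L,2))
m=np.mean(L,0);go(m[0],m[1],31,-28.4)
```

```text
[[495.13 247.77  61.66 425.97 239.38 177.77]
 [495.16 247.8   61.61 425.86 239.5  177.77]
 [495.17 247.82  61.47 425.72 239.64 177.76]
 [495.07 247.79  61.81 425.6  239.78 177.69]
 [495.1  247.78  61.2  425.46 239.94 177.66]
 [495.13 247.78  61.94 425.38 240.07 177.65]]
t 12.95 pos [425.3 240.2 177.6] yaw 1.49 d [  69.8    7.6 -146.6] dyaw -29.89 F [ 0.7 -0.3 -0.3] w 0.855 q6 1.99
```

Request:
{"name": "drive_tool", "arguments": {
  "moves": [
    [0.014, 0.0015, -0.01, 0, 0, -5.98],
    [0.014, 0.0015, -0.01, 0, 0, -5.98],
    [0.014, 0.0015, -0.015, 0, 0, -5.98],
    [0.014, 0.0015, -0.015, 0, 0, -5.98],
    [0.0138, 0.0016, -0.015, 0, 0, -5.97]
  ]
}}

```text
time_s: 13.37
position: [495.6, 248.1, 112.0]
tcp_rot: [-0.0, 0.969, -0.247, 0.0]
contact_force: [-0.1, -1.4, -0.6]
width: 0.853
```

Request:
{"name": "drive_tool", "arguments": {
  "moves": [
    [0, 0, -0.03, 0, 0, 0],
    [0, 0, 0, 0, 0, 0],
    [0, 0, 0, 0, 0, 0],
    [0, 0, 0, 0, 0, 0],
    [0, 0, 0, 0, 0, 0]
  ]
}}

```text
time_s: 13.78
position: [495.6, 248.5, 84.9]
tcp_rot: [-0.001, 0.97, -0.245, 0.001]
contact_force: [-0.1, 0.3, -0.6]
width: 0.852
```

Run:
```python
from h import *
for _ in range(6):
    s=bot.get_state();p=vision.camera("wrist");print(s["position"].round(1),s["contact_force"].round(1))
save(p,"w8.png");go(495.1,247.8,31,-28.4)
```

```text
[495.6 248.5  84.9] [-0.1  0.3 -0.6]
[495.7 248.6  84.9] [0.5 0.1 0.7]
[495.6 248.5  84.7] [ 0.1  0.4 -0.1]
[495.5 248.5  84.4] [ 0.1 -0.5  0.5]
[495.4 248.4  84.1] [ 0.3 -0.1 -0.2]
[495.2 248.3  83.7] [-0.4  0.3  0. ]
t 14.0833 pos [495.1 248.3  83.4] yaw -28.35 d [ -0.   -0.5 -52.4] dyaw -0.05 F [0.2 0.5 0.2] w 0.856 q6 2.47
```

Request:
{"name": "drive_tool", "arguments": {
  "moves": [
    [0, -0.0005, -0.02, 0, 0, 0],
    [0, 0, -0.016, 0, 0, 0],
    [0, 0, -0.01, 0, 0, 0],
    [0, 0, -0.004, 0, 0, 0],
    [0, 0, 0, 0, 0, 0]
  ]
}}

```text
time_s: 14.5
position: [494.3, 247.3, 31.4]
tcp_rot: [0.001, 0.97, -0.245, -0.001]
contact_force: [0.9, 0.3, 0.3]
width: 0.856
```

Request:
{"name": "drive_tool", "arguments": {
  "moves": [
    [0, 0, 0, 0, 0, 0],
    [0, 0, 0, 0, 0, 0],
    [0, 0, 0, 0, 0, 0]
  ]
}}

```text
time_s: 14.75
position: [495.6, 247.9, 33.7]
tcp_rot: [-0.001, 0.97, -0.245, 0.001]
contact_force: [-0.4, -0.6, 0.2]
width: 0.855
```

Request:
{"name": "drive_tool", "arguments": {
  "moves": [
    [0, 0, -0.0015, 0, 0, 0],
    [0, 0, 0, 0, 0, 0],
    [0, 0, 0, 0, 0, 0],
    [0, 0, 0, 0, 0, 0],
    [0, 0, 0, 0, 0, 0]
  ],
  "grip": 0.0,
  "squeeze": 50
}}

```text
time_s: 15.17
position: [494.9, 247.6, 31.1]
tcp_rot: [-0.0, 0.97, -0.245, 0.0]
contact_force: [-0.9, 0.5, 0.9]
width: 0.513
```

Request:
{"name": "drive_tool", "arguments": {
  "moves": [
    [0, 0, 0, 0, 0, 0],
    [0, 0, 0, 0, 0, 0],
    [0, 0, 0, 0, 0, 0],
    [0, 0, 0, 0, 0, 0]
  ]
}}

```text
time_s: 15.5
position: [494.9, 247.6, 31.0]
tcp_rot: [0.0, 0.97, -0.245, -0.0]
contact_force: [0.4, 0.5, 0.3]
width: 0.478
```

```bash
python3 -c "
from h import *
go(495.1,247.8,31,-28.4)"
```

```text
t 15.5 pos [494.9 247.6  31. ] yaw -28.36 d [ 0.2  0.2 -0. ] dyaw -0.04 F [0.4 0.5 0.3] w 0.478 q6 2.47
```

Request:
{"name": "drive_tool", "arguments": {
  "moves": [
    [0, 0, 0.01, 0, 0, 0],
    [0, 0, 0.02, 0, 0, 0],
    [0, 0, 0.03, 0, 0, 0],
    [0, 0, 0.03, 0, 0, 0],
    [0, 0, 0.025, 0, 0, 0]
  ]
}}

```text
time_s: 15.92
position: [494.8, 247.6, 148.1]
tcp_rot: [-0.0, 0.97, -0.245, 0.0]
contact_force: [1.2, -0.2, -2.8]
width: 0.481
```

Request:
{"name": "drive_tool", "arguments": {
  "moves": [
    [0, -0.03, 0, 0, 0, 5.97],
    [-0.002, -0.038, 0, 0, 0, 5.97],
    [-0.002, -0.038, 0, 0, 0, 5.97],
    [-0.002, -0.038, 0, 0, 0, 5.97],
    [-0.002, -0.038, 0, 0, 0, 5.97]
  ]
}}

```text
time_s: 16.33
position: [486.2, 64.2, 146.1]
tcp_rot: [0.0, 1.0, 0.016, -0.0]
contact_force: [1.5, -0.2, -3.3]
width: 0.478
```

Request:
{"name": "drive_tool", "arguments": {
  "moves": [
    [0, -0.03, 0, 0, 0, 0],
    [0, -0.016, 0, 0, 0, 0],
    [0, 0, 0, 0, 0, 0],
    [0, 0, 0, 0, 0, 0],
    [0, 0, 0, 0, 0, 0]
  ]
}}

```text
time_s: 16.75
position: [486.8, 20.2, 146.1]
tcp_rot: [-0.0, 1.0, 0.013, -0.0]
contact_force: [0.8, 0.2, -3.6]
width: 0.478
```

Run:
```python
from ring import *
go(0,0,0,0)
A,O,S,p=measure(6,zp=81.5)
s=bot.get_state();p=vision.camera("wrist");save(p,"w9.png");C=cloud(p,s);z=C[...,2]
print(A.round(2),S.round(2));c=A.mean(0)
k=(abs(z-81.5)<5)&(np.hypot(C[...,0]-c[0],C[...,1]-c[1])<25)
print("head",k.sum(),C[k].mean(0),np.median(C[k][:,2]),cv2.minAreaRect(C[k][:,:2].astype(np.float32)))
H=O[:,:,0]-O[:,:,2];g=(np.arange(440)-219.5)*.1;X,Y=np.meshgrid(g,g)
m=(H>60);n,l,st,ce=cv2.connectedComponentsWithStats(m.astype(np.uint8))
for j in range(1,n):
    if st[j,4]>1000:
        q=np.c_[X[l==j],Y[l==j]].astype(np.float32);print(st[j,4]/100,q.mean(0),q.min(0),q.max(0),cv2.minAreaRect(q))
cv2.imwrite("pics/o4.png",cv2.resize(np.clip(O,0,255).astype(np.uint8)[:,:,::-1],(600,600)))
```

```text
t 16.75 pos [486.8  20.2 146.1] yaw 1.49 d [-486.8  -20.2 -146.1] dyaw -1.49 F [ 0.8  0.2 -3.6] w 0.478 q6 1.52
[[556.37  20.26  24.36]
 [556.31  20.14  24.36]
 [556.33  20.14  24.36]
 [556.32  20.16  24.35]
 [556.32  20.18  24.35]
 [556.32  20.12  24.36]] [[486.83  20.25 146.06   1.49]
 [486.84  20.55 146.02   1.54]
 [486.87  20.69 146.01   1.57]
 [486.88  20.71 145.99   1.59]
 [486.89  20.65 145.98   1.59]
 [486.9   20.5  145.96   1.58]]
head 237 [568.86464655  20.43667484  81.23070165] 81.36278947050218 ((568.911865234375, 20.383766174316406), (7.453060626983643, 9.642999649047852), 1.2623605728149414)
76.37 [12.63153     0.26043555] [ 8.45 -4.55] [16.75  5.05] ((12.603936195373535, 0.2425990104675293), (8.104968070983887, 9.554515838623047), 1.4321016073226929)
```

View pics/o4.png

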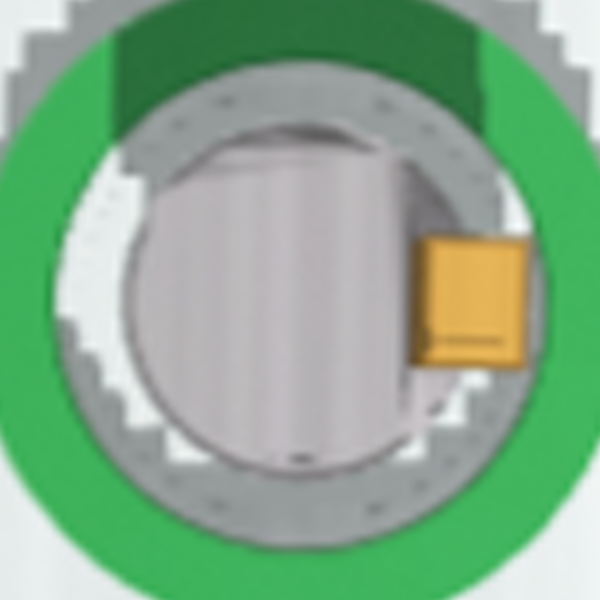

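Request:
{"name": "drive_tool", "arguments": {
  "moves": [
    [0.023, -0.0001, 0, 0, 0, 0],
    [0.023, -0.0001, 0, 0, 0, 0],
    [0.0234, -0.0001, -0.01, 0, 0, 0],
    [0, 0, -0.01, 0, 0, 0],
    [0, 0, -0.009, 0, 0, 0]
  ]
}}

```text
time_s: 17.52
position: [556.5, 19.6, 115.5]
tcp_rot: [-0.0, 1.0, 0.013, -0.001]
contact_force: [-1.2, 1.0, -3.9]
width: 0.474
```

Request:
{"name": "drive_tool", "arguments": {
  "moves": [
    [0, 0, 0, 0, 0, 0],
    [0, 0, 0, 0, 0, 0],
    [0, 0, 0, 0, 0, 0],
    [0, 0, 0, 0, 0, 0],
    [0, 0, 0, 0, 0, 0]
  ]
}}

```text
time_s: 17.93
position: [556.4, 19.3, 118.2]
tcp_rot: [0.0, 1.0, 0.013, 0.001]
contact_force: [0.4, -0.3, -3.9]
width: 0.473
```

Run:
```python
from h import *
for _ in range(5):
    s=bot.get_state();p=vision.camera("wrist");print(s["position"].round(1),s["contact_force"].round(1),s["ft_torque"].round(2))
go(556.2,20.2,114,1.4)
```

```text
[556.4  19.3 118.2] [ 0.4 -0.3 -3.9] [ 0.01  0.01 -0.01]
[556.4  19.3 118. ] [ 0.3 -0.3 -2.2] [-0.   -0.03  0.  ]
[556.4  19.3 117.8] [ 0.8  0.4 -3.3] [ 0.04  0.01 -0.03]
[556.4  19.3 117.7] [ 0.1 -0.3 -3.5] [-0.03  0.02 -0.03]
[556.4  19.3 117.5] [-0.3 -1.1 -3.3] [-0.   -0.   -0.02]
t 18.1833 pos [556.4  19.3 117.4] yaw 1.49 d [-0.2  0.9 -3.4] dyaw -0.09 F [-0.6 -0.1 -3.3] w 0.477 q6 1.52
```

Request:
{"name": "drive_tool", "arguments": {
  "moves": [
    [-0.0002, 0.0009, -0.001, 0, 0, 0],
    [0, 0, -0.001, 0, 0, 0],
    [0, 0, 0, 0, 0, 0],
    [0, 0, 0, 0, 0, 0],
    [0, 0, 0, 0, 0, 0]
  ]
}}

```text
time_s: 18.6
position: [556.1, 20.2, 115.0]
tcp_rot: [-0.0, 1.0, 0.013, -0.0]
contact_force: [-0.2, 0.2, -3.2]
width: 0.472
```

Request:
{"name": "drive_tool", "arguments": {
  "moves": [
    [0, 0, -0.001, 0, 0, 0],
    [0, 0, -0.001, 0, 0, 0],
    [0, 0, -0.001, 0, 0, 0],
    [0, 0, 0, 0, 0, 0],
    [0, 0, 0, 0, 0, 0]
  ]
}}

```text
time_s: 19.02
position: [556.0, 20.2, 111.8]
tcp_rot: [-0.0, 1.0, 0.013, -0.0]
contact_force: [0.4, 0.3, -3.9]
width: 0.476
```

Request:
{"name": "drive_tool", "arguments": {
  "moves": [
    [0, 0, -0.001, 0, 0, 0],
    [0, 0, -0.001, 0, 0, 0],
    [0, 0, -0.001, 0, 0, 0],
    [0, 0, 0, 0, 0, 0],
    [0, 0, 0, 0, 0, 0]
  ]
}}

```text
time_s: 19.43
position: [556.1, 20.2, 108.9]
tcp_rot: [-0.0, 1.0, 0.013, -0.0]
contact_force: [0.3, 0.5, -3.8]
width: 0.475
```

Request:
{"name": "drive_tool", "arguments": {
  "moves": [
    [0, 0, -0.002, 0, 0, 0],
    [0, 0, -0.002, 0, 0, 0],
    [0, 0, -0.002, 0, 0, 0],
    [0, 0, -0.001, 0, 0, 0],
    [0, 0, 0, 0, 0, 0]
  ]
}}

```text
time_s: 19.85
position: [555.9, 20.2, 101.5]
tcp_rot: [-0.0, 1.0, 0.013, -0.0]
contact_force: [0.1, 0.0, -3.4]
width: 0.473
```

Request:
{"name": "drive_tool", "arguments": {
  "moves": [
    [0, 0, -0.001, 0, 0, 0],
    [0, 0, -0.001, 0, 0, 0],
    [0, 0, -0.001, 0, 0, 0],
    [0, 0, 0, 0, 0, 0],
    [0, 0, 0, 0, 0, 0]
  ]
}}

```text
time_s: 20.27
position: [556.1, 20.2, 98.9]
tcp_rot: [-0.0, 1.0, 0.013, -0.0]
contact_force: [0.4, -0.2, -3.5]
width: 0.476
```

Request:
{"name": "drive_tool", "arguments": {
  "moves": [
    [0, 0, -0.001, 0, 0, 0],
    [0, 0, -0.001, 0, 0, 0],
    [0, 0, -0.001, 0, 0, 0],
    [0, 0, 0, 0, 0, 0],
    [0, 0, 0, 0, 0, 0]
  ]
}}

```text
time_s: 20.68
position: [556.0, 20.2, 95.9]
tcp_rot: [0.0, 1.0, 0.013, -0.0]
contact_force: [0.0, 0.4, -2.4]
width: 0.474
```

Request:
{"name": "drive_tool", "arguments": {
  "moves": [
    [0, 0, -0.002, 0, 0, 0],
    [0, 0, -0.002, 0, 0, 0],
    [0, 0, -0.002, 0, 0, 0],
    [0, 0, -0.001, 0, 0, 0],
    [0, 0, 0, 0, 0, 0]
  ]
}}

```text
time_s: 21.1
position: [555.9, 20.2, 88.5]
tcp_rot: [-0.0, 1.0, 0.013, -0.0]
contact_force: [-0.2, -0.2, -2.2]
width: 0.478
```

Request:
{"name": "drive_tool", "arguments": {
  "moves": [
    [0, 0, -0.002, 0, 0, 0],
    [0, 0, -0.002, 0, 0, 0],
    [0, 0, -0.001, 0, 0, 0],
    [0, 0, 0, 0, 0, 0],
    [0, 0, 0, 0, 0, 0]
  ]
}}

```text
time_s: 21.52
position: [556.1, 20.2, 83.9]
tcp_rot: [-0.0, 1.0, 0.013, -0.0]
contact_force: [-0.6, 0.4, -3.0]
width: 0.478
```

Request:
{"name": "drive_tool", "arguments": {
  "moves": [
    [0, 0, -0.001, 0, 0, 0],
    [0, 0, -0.001, 0, 0, 0],
    [0, 0, -0.001, 0, 0, 0],
    [0, 0, 0, 0, 0, 0],
    [0, 0, 0, 0, 0, 0]
  ]
}}

```text
time_s: 21.93
position: [556.1, 20.2, 80.9]
tcp_rot: [-0.0, 1.0, 0.013, -0.0]
contact_force: [-0.8, 0.1, -3.1]
width: 0.473
```

Request:
{"name": "drive_tool", "arguments": {
  "moves": [
    [0, 0, -0.0007, 0, 0, 0],
    [0, 0, -0.0007, 0, 0, 0],
    [0, 0, 0, 0, 0, 0]
  ]
}}

```text
time_s: 22.18
position: [556.2, 20.2, 80.7]
tcp_rot: [0.0, 1.0, 0.013, 0.0]
contact_force: [-3.7, -0.0, 4.9]
width: 0.477
```

Request:
{"name": "drive_tool", "arguments": {
  "moves": [
    [0, 0, -0.0007, 0, 0, 0],
    [0, 0, -0.0007, 0, 0, 0],
    [0, 0, 0, 0, 0, 0]
  ]
}}

```text
time_s: 22.43
position: [556.2, 20.2, 78.6]
tcp_rot: [-0.0, 1.0, 0.013, 0.0]
contact_force: [-3.5, -0.4, 4.0]
width: 0.473
```

Request:
{"name": "drive_tool", "arguments": {
  "moves": [
    [0, 0, -0.0007, 0, 0, 0],
    [0, 0, -0.0007, 0, 0, 0],
    [0, 0, 0, 0, 0, 0]
  ]
}}

```text
time_s: 22.68
position: [556.2, 20.2, 76.8]
tcp_rot: [-0.0, 1.0, 0.013, 0.0]
contact_force: [-3.8, 0.3, 4.4]
width: 0.476
```

Request:
{"name": "drive_tool", "arguments": {
  "moves": [
    [0, 0, -0.0006, 0, 0, 0],
    [0, 0, -0.0004, 0, 0, 0],
    [0, 0, 0, 0, 0, 0]
  ]
}}

```text
time_s: 22.93
position: [556.2, 20.2, 75.8]
tcp_rot: [0.0, 1.0, 0.013, 0.0]
contact_force: [-3.4, -0.8, 3.5]
width: 0.475
```

Request:
{"name": "drive_tool", "arguments": {
  "moves": [
    [0, 0, -0.0005, 0, 0, 0],
    [0, 0, -0.0003, 0, 0, 0],
    [0, 0, 0, 0, 0, 0]
  ]
}}

```text
time_s: 23.18
position: [556.2, 20.2, 75.8]
tcp_rot: [0.0, 1.0, 0.013, 0.0]
contact_force: [-5.3, -0.1, 8.4]
width: 0.476
```

Request:
{"name": "drive_tool", "arguments": {
  "moves": [
    [0, 0, -0.0006, 0, 0, 0],
    [0, 0, -0.0004, 0, 0, 0],
    [0, 0, 0, 0, 0, 0]
  ]
}}

```text
time_s: 23.43
position: [556.2, 20.2, 75.8]
tcp_rot: [0.0, 1.0, 0.013, 0.0]
contact_force: [-8.6, 0.2, 12.6]
width: 0.475
```

Request:
{"name": "drive_tool", "arguments": {
  "moves": [
    [0, 0, -0.0006, 0, 0, 0],
    [0, 0, -0.0004, 0, 0, 0],
    [0, 0, 0, 0, 0, 0]
  ]
}}

```text
time_s: 23.68
position: [556.3, 20.2, 75.8]
tcp_rot: [0.0, 1.0, 0.013, 0.001]
contact_force: [-9.9, 0.2, 17.6]
width: 0.473
```

Request:
{"name": "drive_tool", "arguments": {
  "moves": [
    [-0.0006, 0, -0.0004, 0, 0, 0],
    [-0.0006, 0, -0.0004, 0, 0, 0],
    [0, 0, 0, 0, 0, 0]
  ]
}}

```text
time_s: 23.93
position: [556.2, 20.2, 75.8]
tcp_rot: [0.0, 1.0, 0.013, 0.002]
contact_force: [-5.5, 0.4, 17.6]
width: 0.474
```

Request:
{"name": "drive_tool", "arguments": {
  "moves": [
    [-0.0004, 0, 0.0015, 0, 0, 0],
    [-0.0004, 0, 0.0015, 0, 0, 0],
    [0, 0, 0, 0, 0, 0]
  ]
}}

```text
time_s: 24.18
position: [555.2, 20.2, 75.8]
tcp_rot: [0.0, 1.0, 0.013, 0.002]
contact_force: [2.1, -0.1, 4.6]
width: 0.475
```

Request:
{"name": "drive_tool", "arguments": {
  "moves": [
    [0, 0, 0, 0, 0, 0],
    [0, 0, 0, 0, 0, 0],
    [0, 0, 0, 0, 0, 0],
    [0, 0, 0, 0, 0, 0],
    [0, 0, 0, 0, 0, 0]
  ],
  "grip": 0.075
}}

```text
time_s: 24.6
position: [553.7, 20.2, 74.5]
tcp_rot: [0.0, 1.0, 0.013, -0.001]
contact_force: [0.1, 0.5, -0.5]
width: 0.815
```

Request:
{"name": "drive_tool", "arguments": {
  "moves": [
    [0, 0, 0.01, 0, 0, 0],
    [0, 0, 0.02, 0, 0, 0],
    [0, 0, 0.035, 0, 0, 0],
    [0, 0, 0.035, 0, 0, 0],
    [0, 0, 0.03, 0, 0, 0]
  ]
}}

```text
time_s: 25.02
position: [554.1, 20.2, 208.3]
tcp_rot: [0.0, 1.0, 0.013, 0.001]
contact_force: [0.7, 0.6, 0.5]
width: 0.854
```

Request:
{"name": "drive_tool", "arguments": {
  "moves": [
    [-0.035, 0, 0, 0, 0, 0],
    [-0.035, 0, 0, 0, 0, 0],
    [0, 0, 0, 0, 0, 0],
    [0, 0, 0, 0, 0, 0],
    [0, 0, 0, 0, 0, 0]
  ]
}}

```text
time_s: 25.43
position: [484.6, 20.2, 206.0]
tcp_rot: [0.0, 1.0, 0.013, 0.001]
contact_force: [-0.5, -0.8, 1.7]
width: 0.858
```

Run:
```python
from h import *
s=bot.get_state();p=vision.camera("wrist");save(p,"w10.png");go(0,0,0,0,s)
C=cloud(p,s);z=C[...,2];R=np.hypot(C[...,0]-556.3,C[...,1]-20.2)
h=np.histogram(z[(R<42)],bins=np.arange(35,100,1));print([(int(b),int(a)) for a,b in zip(*h) if a>20])
m=(R<40)&(abs(z-82.5)<2);print("boss",m.sum(),np.median(C[m][:,2]),cv2.minAreaRect(C[m][:,:2].astype(np.float32)))
for a in range(0,360,60):
    t=np.degrees(np.arctan2(C[...,1]-20.2,C[...,0]-556.3))%360
    q=z[(R<24)&(R>16)&(abs(t-a-30)<30)&(z>75)&(z<95)]
    d=z[(R<33)&(R>27)&(abs(t-a-30)<30)&(z<95)&(z>50)];print(a,np.median(q) if len(q) else None,np.median(d) if len(d) else None)
i=cv2.resize(p["img"][40:240,200:440,::-1],None,fx=3,fy=3,interpolation=cv2.INTER_CUBIC);cv2.imwrite("pics/fin.png",i)
```

```text
t 25.4333 pos [484.6  20.2 206. ] yaw 1.48 d [-484.6  -20.2 -206. ] dyaw -1.48 F [-0.5 -0.8  1.7] w 0.858 q6 1.52
[(43, 257), (44, 883), (45, 658), (46, 103), (55, 215), (56, 818), (57, 587), (58, 76), (66, 34), (67, 139), (68, 415), (69, 268), (70, 46), (80, 40), (81, 280), (82, 978), (83, 638), (84, 90)]
boss 1993 82.751614135051 ((555.9739990234375, 20.480998992919922), (50.62189483642578, 41.86463165283203), 0.20755311846733093)
0 82.81919259478613 56.827098857752844
60 82.75203583727546 56.76247468386816
120 82.78337773104829 56.82654816858454
180 82.8704170011012 56.790689376671196
240 82.93086905914424 56.83542449898974
300 82.7609433476735 56.6368582159339
```

View pics/fin.png

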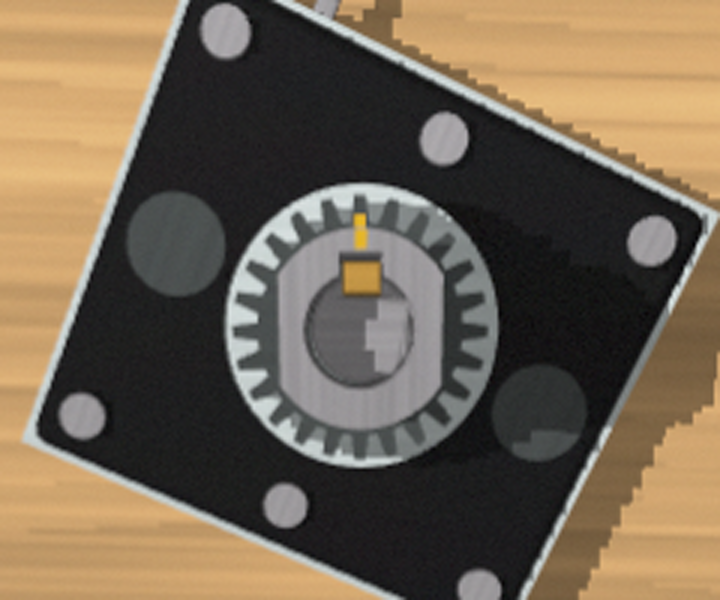

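```bash
python3 -c "
from plant import bot
print(bot.sign_off())"
```

```text
the job is handed in; nothing more can be done
None
```

The brass key is in the keyseat, all the way down. The sprocket (the steel one, not the purple) is pressed home over shaft and key on the aluminium plate. Both are released, and I handed the job in at about 25.5 s.

- **Key:** The foot touched the pocket's floor at the predicted height with about 6 N. From above, the head then measured 81.4 mm above the bench, against 81.5 mm expected.
- **Seal and sprocket:** The sprocket met the seal about 5 mm above its stop, then came to a hard stop at tool height 75.8 mm, where 75.5 mm was predicted. It did not move further under about 18 N of downward force, well below the 35 N limit.
- **After release:** The boss top was level all round at 82.8 mm. That is 38 mm above the plate (44 to 45 mm), the sprocket's full height, so it sits on the plate. The stripe lines up with the key.

**Disagreements:**
- The final stop was 0.3 mm above prediction, which is within the accuracy of the camera heights.
- A side force of up to about 10 N built up while pressing. I relieved it before letting go.

I did not touch the bystanders, but I took no last picture of them all.

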